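Open the tight jar in its bracing block

ROBOT

A 6-joint arm with a two-finger parallel gripper is mounted at the origin on a cart in front of the work surface, level with it; the furniture and walls round the work are solid. World frame = base frame: x ahead of the robot, y to its left, z up, the work surface at z = 0. Lengths are in m, angles in degrees, forces in N, time in s.
With the tool pointing down it reaches from about 0.3 to 0.75 m from the base axis. Payload 8.5 kg.
Tool frame: the origin (TCP) lies midway between the tips of the shut fingers; the grasp point (between the pads) lies 19 mm behind it (env.grip_depth is the distance from the TCP to the grasp point, in m); x points along the fingers, y is the direction in which the jaws open and shut, and the axes are right-handed (so a half turn about x gives the same grasp; the last joint's range is limited). The gripper opens to 85 mm and grips with 20 to 120 N. Pads are 22 mm wide; open, the fingers measure 114 mm over their backs; the gripper's body (76 mm by 85 mm) begins 54 mm behind the grasp point. The pads swing forward as they close: fully open they stand 13 mm farther back than shut.
Start: joints at [-75.648, 21.807, 74.336, -0, 83.858, -12.336], TCP at [0.247, -0.491, 0.231] pointing down, gripper open.
Joint ranges: [-178.18, 178.18], [-50.72, 133.34], [12.68, 142.11], [-81.47, 261.47], [9.98, 163.14], [-165.26, 165.26]. Speed limits (degrees/s): [136.94, 136.94, 180, 180, 180, 180].

INTERFACE

Orientations are given as a 3x3 rotation matrix whose columns are the frame's x, y, z axes.
In Python, from rig import env gives the robot as it stands.
- The arm moves only by the tool play_rows, never from a script. Its arguments are lists of equal length, an entry for each row: "travel": the shift along the world's x, y, z in cm, a list of three; "rotation": the turn, a rotation vector about the world's x, y, z in rad, a list of three; "claw": the finger opening in cm, from 0 to 8.54. A call has 1 to 12 rows; each row shifts and turns the pose as measured when the row begins; what a row does not reach is not made up. A row lasts 1/12 s, in which the tool goes at most 41.7 mm and 7.16 degrees, less where a joint would pass 70% of its speed; a pose out of reach is approached as far as the arm can. A call is refused whole if a number of a shift passes 4.17 or a number of a turn 0.125, either way. A call with a gripper value outside its range is refused whole. The fingers move at their own pace and stop on an object; "squeeze" is the grip in N (left out, the last holds). Time passes only in rows, so rows that do not move let the fingers close. It gives the time, the measured TCP pose, the force and the opening at its end, in the units of the state.
- env.observe(): the state, without advancing time (a new reading comes with each control period).
- env.get_image(name): name is "scene" or "top"; returns the picture (420x560x3 uint8, red, green, blue); there is no depth.
- env.camera_info(name): a dict with "vertical_fov" (degrees; the focal length in pixels is half the picture's height over the tangent of half this angle, whatever the lens; pixels are square), "cx", "cy" (the principal point, pixels), "eye" and "rotation" of the camera in the world. Camera axes: x right, y down, z forward; pixel columns grow to the right and rows downward; lengths in m; the calibration is good to about 2 mm. A picture is of the moment at which its call begins. camera_info takes no time and is no camera call.
- env.close_job(): hands the job in, once; it reports no verdict.
The state is a dict: "time_s": time; "q": joint angles; "qvel": joint speeds; "joint_efforts": joint torques, N m; "position": TCP position; "tool_rot": TCP orientation; "ft_force": force on the tool from outside, world axes, zero at the start; "wrist_torque": the same for the moment, N m; "grip_width": finger opening in m.
Only numpy, scipy, OpenCV 4.12 (cv2) and the standard library are available. Lean on these libraries where they do the work, as an engineer would, in place of code of your own. Each camera call takes 0.05 s, during which the arm holds its last target.

TASK

Set the closed square jar down fully into the square pocket of the wooden bracing block, so that it cannot turn. Then twist its tight black cap anticlockwise (seen from above) only until it comes free, well under a quarter turn, and lift it straight up, leaving the jar seated in the block. Finish while still holding the cap level over the jar, about 2 cm clear of the jar's mouth, without disturbing the soap, the small tin or the stamp.

Things in the scene. Friction and masses are not known exactly. Their poses are not given: they have to be found in the camera images.
- jar_mid (a point): centre (half-way up) of the jar's square blue body, 66 x 66 x 60 mm with a paper label; z up along the jar's axis, x and y square to its sides, x toward the side with a small white upright tick above its label. The flat shoulder is 30 mm above this point. Jar and cap weigh about 0.4 kg; loose on the counter. It may be carried by its tight cap.
- jar_mouth (a point): point on the jar's axis 62.5 mm above jar_mid: top of its mouth (white sealing disc) when the cap is off; the neck is 39 mm across. Three lugs hold the cap. Turned anticlockwise relative to the jar by about 0.5 rad it comes free and pops up about 2.5 mm; between 0.65 and 1.25 rad it lifts straight off; at about 1.35 rad it meets a stop.
- cap_mid (a point): centre (half-way up) of the black ribbed cap, 62 mm across, 28 mm high, a separate loose body; z up, x along the white pointer on its top. Closed, it is 50 mm above jar_mid, x along the jar's x, lower edge 6 mm above the shoulder; it cannot be lifted off or turned clockwise. Sprung against the lugs, it resists turning (up to 0.5 N m): an unbraced jar turns with it.
- brace_in (a point): centre of the inner floor of the fixed wooden bracing block (98 x 98 mm outside, 28 mm high, brass screws at its corners); x and y square to its sides, z up. The floor is 6 mm above the counter; the open pocket is 72 x 72 mm, 22 mm deep, 3 mm wider than the jar all round, so the jar fits in any of four quarter-turn positions and can turn about 0.1 rad either way in it.
- soap: bystander: pink wrapped soap bar, 53 x 78 x 28 mm, origin at the centre of its underside; leave alone
- tin: bystander: white round balm tin, 50 mm across, 21 mm high, origin at the centre of its underside; leave alone
- rubber_stamp: bystander: wooden-handled stamp, 32 x 45 x 62 mm, origin at the centre of its underside; leave alone
Mind the look-alikes: they are no part of the job. Leave any green or turquoise look-alike of the part that bears jar_mid alone.

How it is judged (in metres and radians):
On the way, in this order (a step that is already met when the one before it is completed fails the run):
1. the jar, still closed, is fully down in the pocket of the block (z of jar_mid in the frame of brace_in below 0.034 m and horizontal distance between jar_mid and brace_in below 0.009 m and angle between jar_mid's own z axis and vertical below 0.08 rad and angle between the x axis of cap_mid and the x axis of jar_mid, either way round below 0.25 rad), for 0.2 s.
2. the cap is turned free of its lugs while the jar sits in the block (z of jar_mid in the frame of brace_in below 0.034 m and horizontal distance between jar_mid and brace_in below 0.009 m and angle between jar_mid's own z axis and vertical below 0.08 rad and angle between the x axis of cap_mid and the x axis of jar_mid, either way round between 0.4 and 1.45 rad and z of cap_mid in the frame of jar_mid below 0.06 m), for 0.1 s.
At the end, for the whole second after the job is handed in: Jar upright (4.5 deg), down in the pocket (4 mm; 9 mm from centre). Cap gripped, still, level (11 deg), turned under 1.45 rad from closed, within 25 mm of the jar's axis, lower edge 4 to 45 mm above its mouth and not touching the jar; the arm not touching the jar (z of jar_mid in the frame of brace_in below 0.034 m and horizontal distance between jar_mid and brace_in below 0.009 m and angle between jar_mid's own z axis and vertical below 0.08 rad and z of cap_mid in the frame of jar_mid between 0.081 and 0.122 m and angle between the x axis of cap_mid and the x axis of jar_mid, either way round below 1.45 rad and horizontal distance between cap_mid and jar_mid below 0.025 m and angle between cap_mid's own z axis and vertical below 0.2 rad and contact force between the fingers and cap above 2 N and contact force between cap and jar below 0.1 N and contact force between the arm and jar below 0.5 N and linear speed of cap below 0.03 m/s); the arm keeps its last pose, push and grip.
It fails at once if the soap is pushed more than 25 mm (distance of soap from where it was at the start of the episode above 0.025 m).
It fails at once if the tin is pushed more than 25 mm (distance of tin from where it was at the start of the episode above 0.025 m).
It fails at once if the stamp is pushed more than 25 mm (distance of rubber_stamp from where it was at the start of the episode above 0.025 m).
It fails at once if the jar is tipped over (angle between jar_mid's own z axis and vertical above 0.6 rad).
It also fails if it takes over 40 s, if anything falls off the work surface, if the arm or the gripper's body presses on something with over 40 N, if the wrist force passes 120 N, or if a joint passes its speed limit or range.

## Working session

There is one attempt and no reset: what is moved stays moved. The work goes in short steps, Python scripts to look and compute and a tool call to move; the robot and the scene stay as the last step left them, time stands still between calls to the robot, and variables do not carry over. Pictures are saved under pics/ and viewed, and the job is handed in when it is done.

Besides the shell and the picture viewer there is one more tool, called after "Call:" as a command line: name --argument value ..., lists and objects as JSON in quotes. play_rows: Moves the arm, as the interface text tells. Its arguments: {"type":"object","properties":{"travel":{"type":"array","items":{"type":"array","items":{"type":"number"}}},"rotation":{"type":"array","items":{"type":"array","items":{"type":"number"}}},"claw":{"type":"array","items":{"type":"number"}},"squeeze":{"type":"number"}},"required":["travel","rotation","claw"]}

```bash
mkdir -p pics; ls; python3 - <<'E'
from rig import env
import cv2
for n in("scene","top"):
    im=env.get_image(n); cv2.imwrite(f"pics/{n}0.png",im[:,:,::-1]); print(n,env.camera_info(n))
print(env.observe(), env.grip_depth)
E
```

```text
pics
scene {'vertical_fov': 45.69438938232324, 'cx': 279.4639826463243, 'cy': 208.4998721050898, 'eye': array([-0.28528889,  0.51484308,  0.86974829]), 'rotation': array([[-0.44289132, -0.59433175,  0.67128016],
       [-0.89645597,  0.28133421, -0.34237079],
       [ 0.01462776, -0.75340616, -0.65739272]])}
top {'vertical_fov': 44.067313310842465, 'cx': 279.37785259480285, 'cy': 204.09342757237616, 'eye': array([0.40480021, 0.09137901, 1.25279434]), 'rotation': array([[ 0.02036585, -0.99329177,  0.11382744],
       [-0.99977119, -0.02097799, -0.00418248],
       [ 0.00654229, -0.11371622, -0.99349173]])}
{'time_s': 0.1, 'q': array([-7.56483438e+01,  2.18360568e+01,  7.43801711e+01,  2.01798784e-03,
        8.38580689e+01, -1.23366642e+01]), 'qvel': array([-0.03047714, -0.01015815, -0.09023537, -0.02648252, -0.04498351,
       -0.0220314 ]), 'joint_efforts': array([ 3.42515232e-03, -4.49223948e+01, -2.31654543e+01, -2.12453633e-04,
        3.68472785e-03,  1.50410142e-05]), 'position': array([ 0.24695588, -0.49113961,  0.23078499]), 'tool_rot': array([[-2.87496206e-04,  4.49133309e-01, -8.93464710e-01],
       [ 1.26493465e-03, -8.93463869e-01, -4.49133293e-01],
       [-9.99999159e-01, -1.25929858e-03, -3.11256811e-04]]), 'ft_force': array([ 0.01305856, -0.03594437, -1.18559643]), 'wrist_torque': array([ 0.00106802,  0.00069396, -0.04001596]), 'grip_width': 0.08581674222524212} 0.0187
```

View pics/scene0.png

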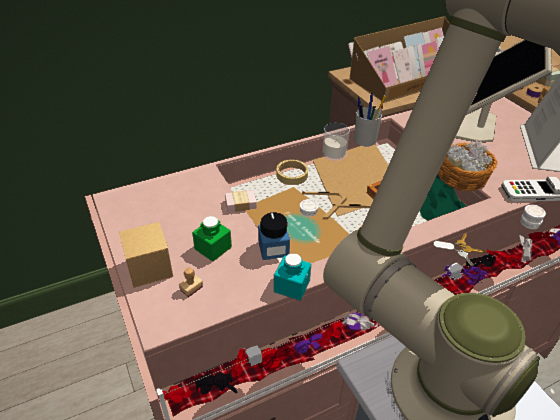

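View pics/top0.png

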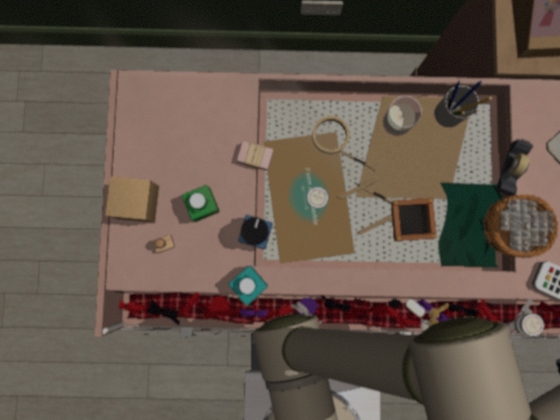

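```bash
python3 - <<'E'
import cv2, numpy as np
t=cv2.imread("pics/top0.png"); s=cv2.imread("pics/scene0.png")
def c(im,x0,y0,x1,y1,f,n): cv2.imwrite(n,cv2.resize(im[y0:y1,x0:x1],None,fx=f,fy=f,interpolation=cv2.INTER_CUBIC))
c(t,225,200,285,250,12,"pics/tjar.png")
c(t,385,190,445,250,9,"pics/tblock.png")
c(s,240,190,330,270,8,"pics/sjar.png")
c(s,330,130,500,250,4,"pics/sblock.png")
E
```

```text
(no output)
```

View pics/tjar.png

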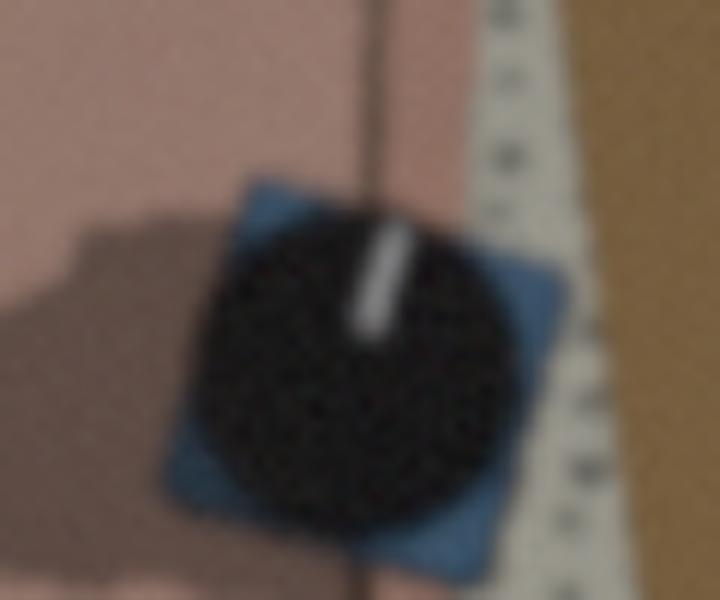

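View pics/tblock.png

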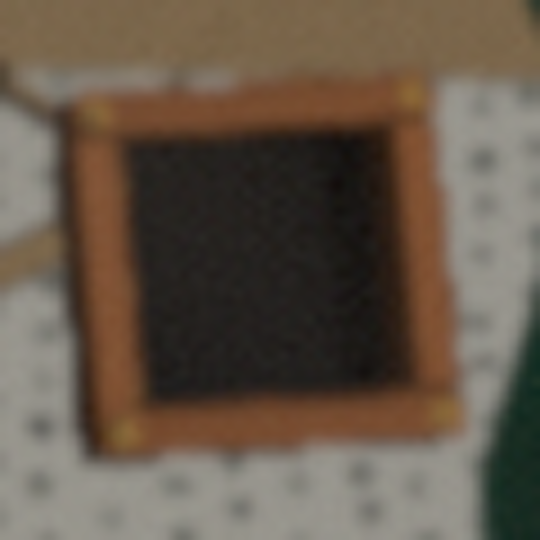

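View pics/sjar.png

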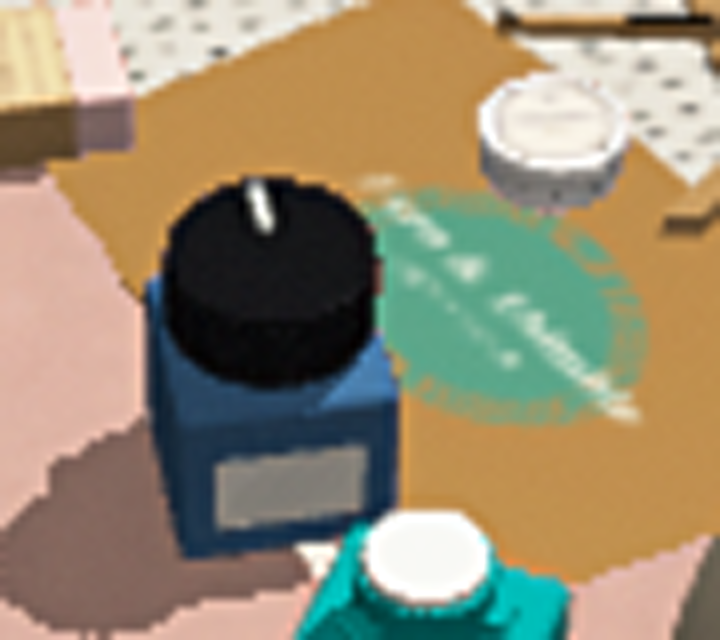

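View pics/sblock.png

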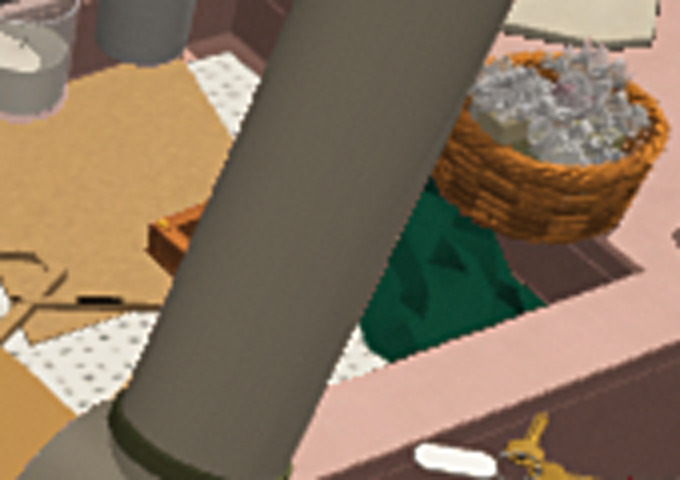

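Look-alikes (top view): blue jar with black cap (255,232); green jar with white disc (200,203); turquoise jar (248,286). I'm choosing the blue one, since the crop shows the black cap, pointer and label. The block is the wooden square with brass screws at (413,219).

```bash
cat > h.py <<'E'
import cv2, numpy as np
from rig import env
def K(n):
    c=env.camera_info(n); f=210/np.tan(np.radians(c["vertical_fov"])/2); return c,f
def ray(n,p,z):
    c,f=K(n); d=c["rotation"]@np.array([(p[0]-c["cx"])/f,(p[1]-c["cy"])/f,1]); e=c["eye"]
    return e+d*(z-e[2])/d[2]
def proj(n,P):
    c,f=K(n); q=c["rotation"].T@(np.asarray(P)-c["eye"]); return np.array([c["cx"]+f*q[0]/q[2],c["cy"]+f*q[1]/q[2]])
E
python3 - <<'E'
from h import *
t=cv2.imread("pics/top0.png"); s=cv2.imread("pics/scene0.png")
def big(m):
    cs,_=cv2.findContours(m.astype(np.uint8),cv2.RETR_EXTERNAL,cv2.CHAIN_APPROX_NONE); return max(cs,key=cv2.contourArea)
def box(m,x0,y0,x1,y1):
    r=np.zeros_like(m); r[y0:y1,x0:x1]=m[y0:y1,x0:x1]; return r
# jar in top: blue + cap
b,g,r=[t[:,:,i].astype(int) for i in range(3)]
jar=box(((b>r+25)&(b>g+8))|((b<45)&(g<45)&(r<45)),236,212,274,250)
c=big(jar); print("jar rect px",cv2.minAreaRect(c))
cap=box((b<50)&(g<50)&(r<50),236,212,274,250); c2=big(cap); print("cap",cv2.fitEllipse(c2), cv2.minEnclosingCircle(c2))
ptr=box((b>75)&(abs(b-r)<25)&(g>75),250,216,261,230); ys,xs=np.nonzero(ptr);print("ptr",list(zip(xs,ys)))
# block top
hsv=cv2.cvtColor(t,cv2.COLOR_BGR2HSV)
bl=box((r>b+45)&(hsv[:,:,1]>130)&(hsv[:,:,0]<14),385,195,440,245); c3=big(bl); R=cv2.minAreaRect(c3); print("block",R)
for z in (0.028,0): 
    P=np.array([ray("top",p,z) for p in cv2.boxPoints(R)]); print(z,P.round(4).tolist(),P.mean(0)); d=np.diff(P,axis=0); print(np.linalg.norm(d,axis=1),np.degrees(np.arctan2(d[:,1],d[:,0])))
sc=np.array([[96,112],[411,93],[443,412],[122,432]])/9-.5+[385,190]+0.05
P=np.array([ray("top",p,.028) for p in sc]); print("screws",P.round(4).tolist(),P.mean(0)); d=np.diff(P,axis=0); print(np.linalg.norm(d,axis=1),np.degrees(np.arctan2(d[:,1],d[:,0])))
print("cap ctr top", ray("top",cv2.fitEllipse(c2)[0],.09))
P=np.array([ray("top",p,.06) for p in cv2.boxPoints(cv2.minAreaRect(c))]); print("jar shoulder",P.round(4).tolist(),P.mean(0)); d=np.diff(P,axis=0); print(np.linalg.norm(d,axis=1),np.degrees(np.arctan2(d[:,1],d[:,0])))
# shoulder corners by eye
sc=np.array([[250,182],[565,270],[475,580],[168,490]])/12-.5+[225,200]
P=np.array([ray("top",p,.06) for p in sc]); print("jar corners",P.round(4).tolist(),P.mean(0)); d=np.diff(P,axis=0); print(np.linalg.norm(d,axis=1),np.degrees(np.arctan2(d[:,1],d[:,0])))
# scene cap
b,g,r=[s[:,:,i].astype(int) for i in range(3)]
cap=box((b<50)&(g<40)&(r<40),255,205,292,245); c4=big(cap); print("scene cap",cv2.minAreaRect(c4),cv2.boundingRect(c4))
C=ray("top",cv2.fitEllipse(c2)[0],.092); 
ang=np.linspace(0,6.28,80)
pts=np.array([proj("scene",[C[0]+.031*np.cos(a),C[1]+.031*np.sin(a),z]) for a in ang for z in (.066,.094)]); print("pred",pts.min(0),pts.max(0))
for n,p,z in (("soap",(255,156),.028),("tin",(317,197),.021),("turq",(248,286),.06),("green",(200,203),.06),("stamp",(163,243),.04)): print(n,ray("top",p,z))
E
```

```text
jar rect px ((254.72640991210938, 231.70753479003906), (27.609474182128906, 26.510589599609375), 15.945395469665527)
cap ((253.60205078125, 231.76991271972656), (25.36565399169922, 26.4935359954834), 99.86652374267578) ((253.59547424316406, 231.21859741210938), 14.017695426940918)
ptr [(np.int64(250), np.int64(216)), (np.int64(251), np.int64(216)), (np.int64(252), np.int64(216)), (np.int64(253), np.int64(216)), (np.int64(258), np.int64(218)), (np.int64(257), np.int64(219)), (np.int64(258), np.int64(219)), (np.int64(256), np.int64(220)), (np.int64(257), np.int64(220)), (np.int64(258), np.int64(220)), (np.int64(256), np.int64(221)), (np.int64(257), np.int64(221)), (np.int64(258), np.int64(221)), (np.int64(256), np.int64(222)), (np.int64(257), np.int64(222)), (np.int64(258), np.int64(222)), (np.int64(255), np.int64(223)), (np.int64(256), np.int64(223)), (np.int64(257), np.int64(223)), (np.int64(255), np.int64(224)), (np.int64(256), np.int64(224)), (np.int64(257), np.int64(224)), (np.int64(255), np.int64(225)), (np.int64(256), np.int64(225)), (np.int64(257), np.int64(225)), (np.int64(255
[... 1077 characters left out ...]
  ]
[0.06093522 0.06372648 0.0608527 ] [ -14.3093671  -104.78146737  165.35108425]
jar corners [[0.5153, 0.1644, 0.06], [0.4996, 0.1035, 0.06], [0.4399, 0.1193, 0.06], [0.4558, 0.1784, 0.06]] [0.47762305 0.14140633 0.06      ]
[0.06291558 0.06176072 0.06119266] [-104.44600999  165.11089985   74.89855843]
scene cap ((273.189208984375, 225.36488342285156), (25.481843948364258, 25.31744384765625), 9.462323188781738) (260, 213, 27, 26)
pred [259.77879049 211.91094302] [286.71161761 238.98314606]
soap [0.66007572 0.14709912 0.028     ]
tin [ 0.56492424 -0.00352067  0.021     ]
turq [0.35270178 0.15381435 0.06      ]
green [0.5401312  0.26989616 0.06      ]
stamp [0.4468376  0.35542439 0.04      ]
```

```bash
python3 - <<'E'
from h import *
def tri(pt,ps):
    A=[];b=[]
    for n,p in(("top",pt),("scene",ps)):
        e=env.camera_info(n)["eye"]; d=ray(n,p,0)-e; d/=np.linalg.norm(d); M=np.eye(3)-np.outer(d,d); A.append(M);b.append(M@e)
    X=np.linalg.lstsq(np.vstack(A),np.hstack(b),rcond=None)[0]; return X,proj("top",X)-pt,proj("scene",X)-ps
t=cv2.imread("pics/top0.png"); s=cv2.imread("pics/scene0.png")
print("tin top",tri((317.3,197.5),(309,205.5)))
print("jar cap",tri((253.6,231.7),(273.5,222)))
def c(im,x0,y0,x1,y1,f,n): cv2.imwrite(n,cv2.resize(im[y0:y1,x0:x1],None,fx=f,fy=f,interpolation=cv2.INTER_CUBIC))
c(t,250,90,350,170,8,"pics/a.png"); c(s,210,140,320,220,7,"pics/b.png")
E
```

```text
tin top (array([ 0.56419112, -0.00493824,  0.01602696]), array([0.1231682 , 0.07824795]), array([-0.13319614, -0.00958082]))
jar cap (array([0.4743298 , 0.14262297, 0.09023943]), array([0.15128593, 0.0912906 ]), array([-0.17072969, -0.01741934]))
```

View pics/a.png

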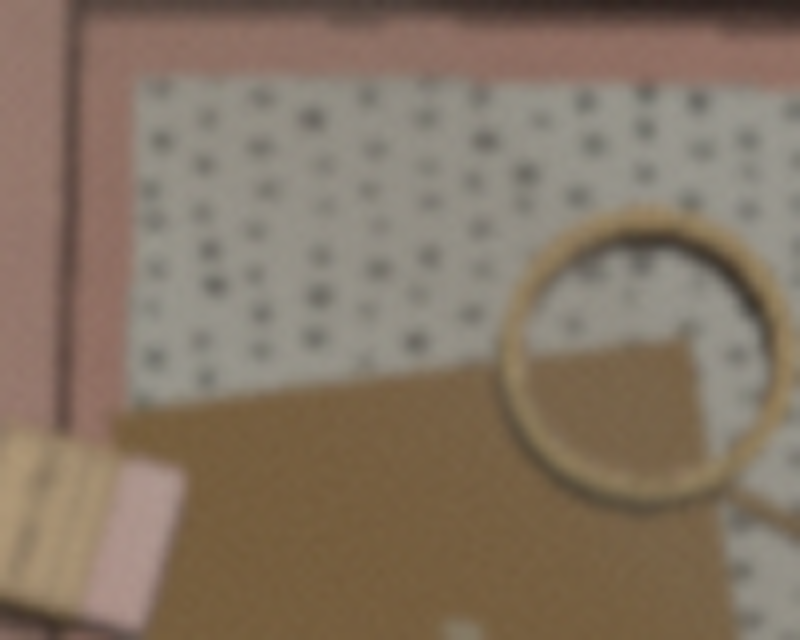

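View pics/b.png

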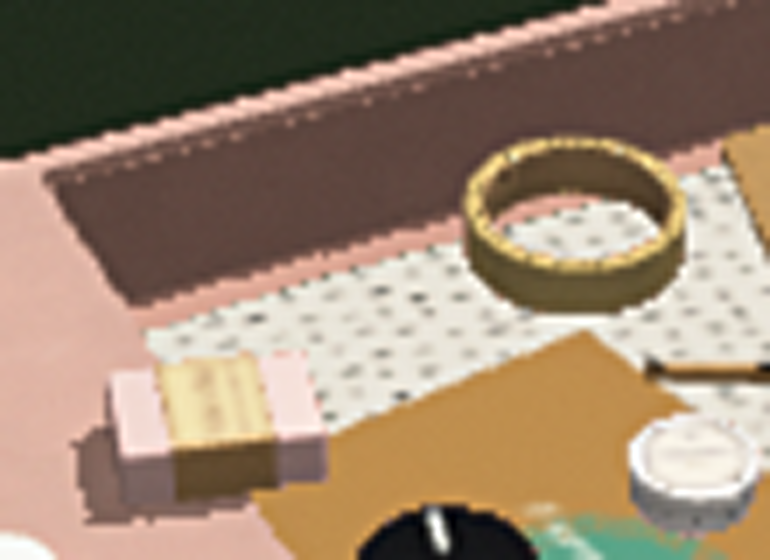

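Call:
play_rows --travel '[[1.15,3.15,0],[1.15,3.15,0],[1.15,3.15,0],[1.15,3.15,0],[1.15,3.15,0],[1.15,3.15,0],[1.15,3.15,0],[1.15,3.15,0],[1.15,3.15,0],[1.15,3.15,0]]' --rotation '[[0,0,-0.035],[0,0,-0.035],[0,0,-0.035],[0,0,-0.035],[0,0,-0.035],[0,0,-0.035],[0,0,-0.035],[0,0,-0.035],[0,0,-0.035],[0,0,-0.035]]' --claw '[8.54,8.54,8.54,8.54,8.54,8.54,8.54,8.54,8.54,8.54]' --squeeze 80

```text
time_s: 0.93
position: [0.3608, -0.166, 0.2264]
tool_rot: [[-0.002, 0.089, -0.996], [0.007, -0.996, -0.089], [-1.0, -0.008, 0.002]]
ft_force: [0.0, -0.2, 0.3]
grip_width: 0.0852
```

Call:
play_rows --travel '[[1.15,3.1,0],[1.15,3.1,0],[1.15,3.1,0],[1.15,3.1,0],[1.15,3.1,0],[1.15,3.1,0],[1.15,3.1,0],[1.15,3.1,0],[1.15,3.1,-0.5],[1.15,2.9,-0.5],[0,0,0],[0,0,0]]' --rotation '[[0,0,0],[0,0,0],[0,0,0],[0,0,0],[0,0,0],[0,0,0],[0,0,0],[0,0,0],[0,0,0],[0,0,0],[0,0,0],[0,0,0]]' --claw '[8.54,8.54,8.54,8.54,8.54,8.54,8.54,8.54,8.54,8.54,8.54,8.54]'

```text
time_s: 1.93
position: [0.4771, 0.1655, 0.2138]
tool_rot: [[-0.006, 0.093, -0.996], [0.009, -0.996, -0.093], [-1.0, -0.009, 0.005]]
ft_force: [0.2, -0.6, 0.2]
grip_width: 0.0855
```

```bash
python3 - <<'E'
from h import *
for n in("scene","top"):
    im=env.get_image(n)[:,:,::-1]; cv2.imwrite(f"pics/{n}1.png",im)
o=env.observe(); print(o["position"],o["q"],o["tool_rot"].round(3).tolist())
E
```

```text
[0.47695035 0.16436061 0.21407995] [ 5.26540598 18.12068125 83.04752371  0.54328584 79.10693048 89.91162661] [[-0.006, 0.091, -0.996], [0.009, -0.996, -0.092], [-1.0, -0.009, 0.005]]
```

View pics/scene1.png

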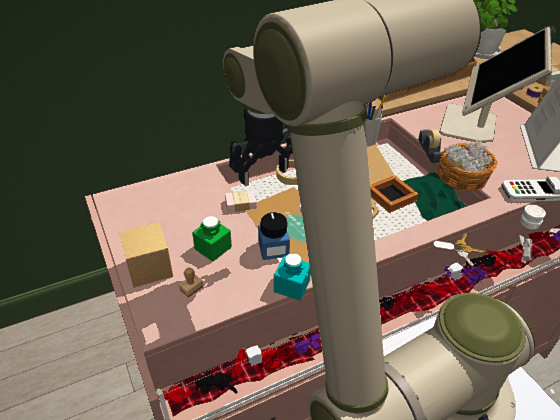

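View pics/top1.png

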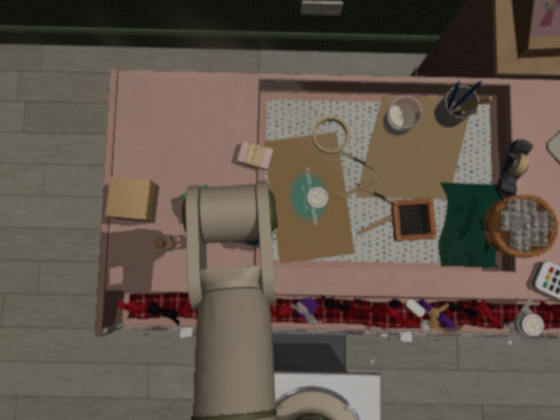

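```bash
python3 - <<'E'
from h import *
s=cv2.imread("pics/scene1.png")
cv2.imwrite("pics/sb1.png",cv2.resize(s[168:220,362:424],None,fx=12,fy=12,interpolation=cv2.INTER_CUBIC))
E
```

```text
(no output)
```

View pics/sb1.png

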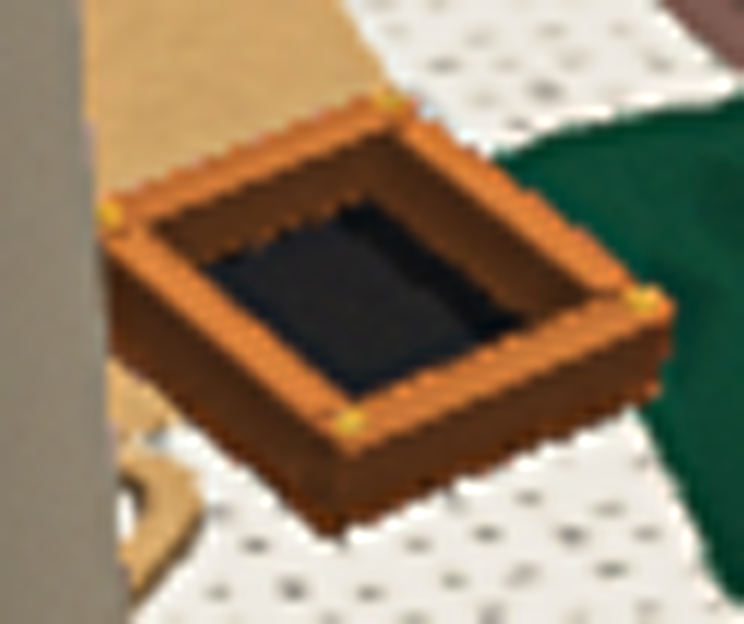

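```bash
python3 - <<'E'
from h import *
T=np.array([[96,112],[411,93],[443,412],[122,432]])/9-.445+[385,190]
S=np.array([[108,213],[388,102],[645,298],[350,422]])/12-.46+[362,168]
def tri(pt,ps):
    A=[];b=[]
    for n,p in(("top",pt),("scene",ps)):
        e=env.camera_info(n)["eye"]; d=ray(n,p,0)-e; d/=np.linalg.norm(d); M=np.eye(3)-np.outer(d,d); A.append(M);b.append(M@e)
    return np.linalg.lstsq(np.vstack(A),np.hstack(b),rcond=None)[0]
X=np.array([tri(a,b) for a,b in zip(T,S)]); print(X.round(4),X.mean(0))
P=np.array([ray("scene",p,.028) for p in S]); print(P.round(4),P.mean(0)); d=np.diff(P,axis=0); print(np.degrees(np.arctan2(d[:,1],d[:,0])))
# jar in scene: cap top center: pointer... shoulder corner, bottom corner
C=ray("top",(253.6,231.7),.09); print(C, proj("scene",C))
E
```

```text
[[ 0.5555 -0.1904  0.0272]
 [ 0.5626 -0.2738  0.0268]
 [ 0.4778 -0.2813  0.0279]
 [ 0.4711 -0.1966  0.0276]] [ 0.51675244 -0.23551579  0.02736563]
[[ 0.5543 -0.1906  0.028 ]
 [ 0.5611 -0.2733  0.028 ]
 [ 0.4772 -0.2824  0.028 ]
 [ 0.4703 -0.1969  0.028 ]] [ 0.51573921 -0.23581067  0.028     ]
[ -85.26653628 -173.83658278   94.60711384]
[0.4745417  0.14297774 0.09      ] [273.15018718 222.04734911]
```

Call:
play_rows --travel '[[-0.15,-1.1,-1],[0,-1.1,-2],[0,0,-2.5],[0,0,-2.5],[0,0,-1.5],[0,0,0],[0,0,0]]' --rotation '[[0,0,0],[0,0,0],[0,0,0],[0,0,0],[0,0,0],[0,0,0],[0,0,0]]' --claw '[8.54,8.54,8.54,8.54,8.54,8.54,8.54]'

```text
time_s: 2.62
position: [0.4747, 0.1337, 0.119]
tool_rot: [[0.0, 0.081, -0.997], [0.008, -0.997, -0.081], [-1.0, -0.008, -0.001]]
ft_force: [0.4, -0.0, -0.1]
grip_width: 0.0851
```

```bash
python3 - <<'E'
from h import *
im=env.get_image("scene")[:,:,::-1]; cv2.imwrite("pics/s2.png",cv2.resize(im[140:270,220:320],None,fx=6,fy=6,interpolation=cv2.INTER_CUBIC)[:600])
o=env.observe(); print(o["position"],o["q"],o["tool_rot"].round(3).tolist(),o["ft_force"])
E
```

```text
[0.47475535 0.1337481  0.11923359] [ 1.7070796  22.96326167 93.36760933  0.5081893  63.61066757 86.82400113] [[0.001, 0.081, -0.997], [0.008, -0.997, -0.081], [-1.0, -0.008, -0.001]] [0.52426926 0.75466754 0.24224162]
```

View pics/s2.png

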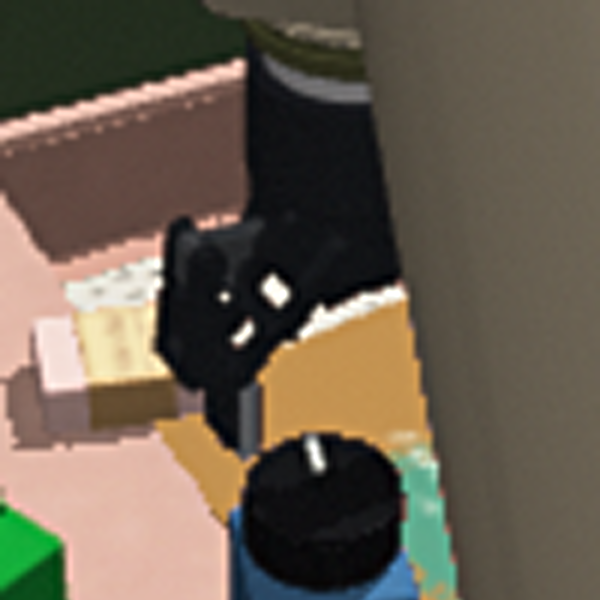

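```bash
python3 - <<'E'
from h import *
print(proj("scene",[.4747-.0035,.1337+.043,.132]),proj("scene",[.4747,.1337,.119]))
for d in(.02,.03,-.02): print(proj("scene",[.4747+d,.1337+.043,.132]))
E
```

```text
[260.26427367 213.48486891] [276.87287535 211.44605888]
[255.91985212 207.22350279]
[254.10791785 204.61206564]
[263.38924111 217.98870563]
```

Call:
play_rows --travel '[[0.1,0.8,0],[0,0,0],[0,0,0],[0,0,0]]' --rotation '[[0,0,0],[0,0,0],[0,0,0],[0,0,0]]' --claw '[8.54,8.54,8.54,8.54]'

```text
time_s: 3.0
position: [0.4775, 0.1421, 0.123]
tool_rot: [[0.007, 0.08, -0.997], [0.008, -0.997, -0.08], [-1.0, -0.008, -0.008]]
ft_force: [-0.0, 0.5, -0.3]
grip_width: 0.0854
```

Call:
play_rows --travel '[[-0.1,0,-1.5],[0,0,-1.5],[0,0,-1.0],[0,0,-0.7],[0,0,0],[0,0,0]]' --rotation '[[0,0,0],[0,0,0],[0,0,0],[0,0,0],[0,0,0],[0,0,0]]' --claw '[8.54,8.54,8.54,8.54,8.54,8.54]'

```text
time_s: 3.5
position: [0.4781, 0.1429, 0.0774]
tool_rot: [[0.015, 0.082, -0.997], [0.009, -0.997, -0.082], [-1.0, -0.007, -0.015]]
ft_force: [0.2, -0.0, 0.3]
grip_width: 0.0852
```

```bash
python3 - <<'E'
from h import *
for i in range(1):
    im=env.get_image("scene")[:,:,::-1]; cv2.imwrite("pics/s3.png",cv2.resize(im[160:270,220:320],None,fx=6,fy=6,interpolation=cv2.INTER_CUBIC)[:600])
    o=env.observe(); print(o["position"],o["qvel"].round(2),o["tool_rot"].round(3).tolist(),o["ft_force"])
E
```

```text
[0.47816828 0.14288592 0.07748196] [ 0.07 -0.34 -0.23 -0.12 -0.02 -0.07] [[0.015, 0.082, -0.997], [0.009, -0.997, -0.082], [-1.0, -0.007, -0.016]] [-0.22987044 -0.0841364   0.2824118 ]
```

View pics/s3.png

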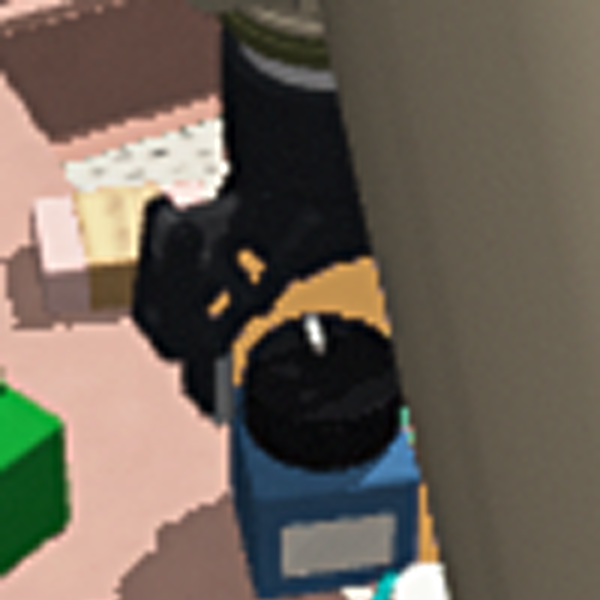

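Call:
play_rows --travel '[[-0.2,-0.05,-0.9],[0,0,-0.85],[0,0,0],[0,0,0]]' --rotation '[[-0.007,0.015,0],[0,0,0],[0,0,0],[0,0,0]]' --claw '[8.54,8.54,8.54,8.54]'

```text
time_s: 3.88
position: [0.4768, 0.1424, 0.0596]
tool_rot: [[0.001, 0.082, -0.997], [0.001, -0.997, -0.082], [-1.0, -0.001, -0.001]]
ft_force: [0.3, 1.1, 0.8]
grip_width: 0.0855
```

Call:
play_rows --travel '[[0,0,0],[0,0,0],[0,0,0],[0,0,0],[0,0,0],[0,0,0],[0,0,0],[0,0,0]]' --rotation '[[0,0,0],[0,0,0],[0,0,0],[0,0,0],[0,0,0],[0,0,0],[0,0,0],[0,0,0]]' --claw '[5.5,5.5,5.5,5.5,5.5,5.5,5.5,5.5]' --squeeze 90

```text
time_s: 4.55
position: [0.4769, 0.142, 0.0602]
tool_rot: [[0.002, 0.082, -0.997], [0.0, -0.997, -0.082], [-1.0, -0.0, -0.002]]
ft_force: [-0.4, 0.3, -1.5]
grip_width: 0.0598
```

```bash
python3 - <<'E'
from h import *
for n in("scene","top"):
    im=env.get_image(n)[:,:,::-1]; cv2.imwrite(f"pics/{n}4.png",im)
    if n=="scene": cv2.imwrite("pics/s4.png",cv2.resize(im[180:280,220:320],None,fx=6,fy=6,interpolation=cv2.INTER_CUBIC)[:600])
o=env.observe(); print(o["position"],o["grip_width"],o["tool_rot"].round(3).tolist(),o["ft_force"])
E
```

```text
[0.47691671 0.14200636 0.06015153] 0.05978844662558436 [[0.002, 0.082, -0.997], [0.0, -0.997, -0.082], [-1.0, -0.0, -0.002]] [ 0.226891   -0.02579342 -1.3418514 ]
```

View pics/s4.png

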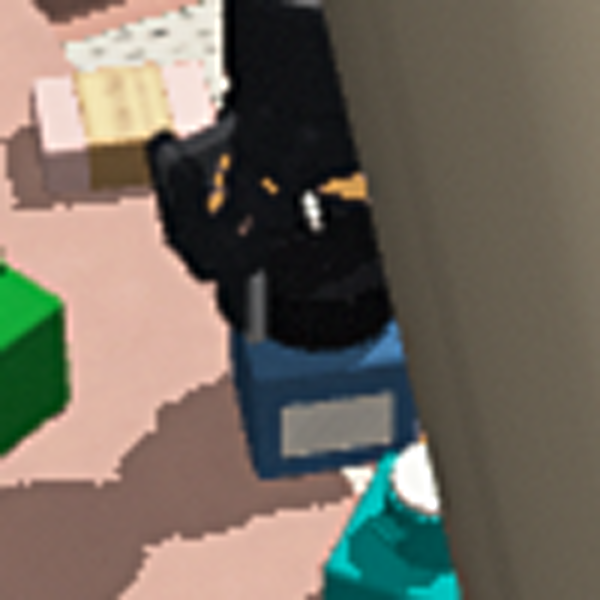

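Call:
play_rows --travel '[[0,0,0.8],[0,0,1.5],[0,0,1.5],[0,0,1.5],[0,0,1.5],[0,0,1],[0,0,0],[0,0,0]]' --rotation '[[0,0,0],[0,0,0],[0,0,0],[0,0,0],[0,0,0],[0,0,0],[0,0,0],[0,0,0]]' --claw '[5.5,5.5,5.5,5.5,5.5,5.5,5.5,5.5]'

```text
time_s: 5.32
position: [0.4738, 0.1423, 0.1423]
tool_rot: [[-0.005, 0.082, -0.997], [0.0, -0.997, -0.082], [-1.0, -0.001, 0.005]]
ft_force: [-0.2, -0.1, -4.4]
grip_width: 0.0597
```

```bash
python3 - <<'E'
from h import *
for n in("scene","top"):
    im=env.get_image(n)[:,:,::-1]; cv2.imwrite(f"pics/{n}5.png",im)
    if n=="scene": cv2.imwrite("pics/s5.png",cv2.resize(im[140:250,220:320],None,fx=6,fy=6,interpolation=cv2.INTER_CUBIC)[:600])
o=env.observe(); print(o["position"],o["q"],o["grip_width"],o["tool_rot"].round(3).tolist(),o["ft_force"],o["wrist_torque"])
E
```

```text
[0.47373062 0.14227256 0.1416846 ] [2.95240787e+00 2.16320744e+01 9.10266520e+01 4.41408892e-02
 6.77002731e+01 8.82033751e+01] 0.05906869521981352 [[-0.006, 0.082, -0.997], [0.0, -0.997, -0.082], [-1.0, -0.001, 0.006]] [-0.23646178 -0.67664579 -4.52929533] [-0.00561126 -0.00258007  0.00481959]
```

View pics/s5.png

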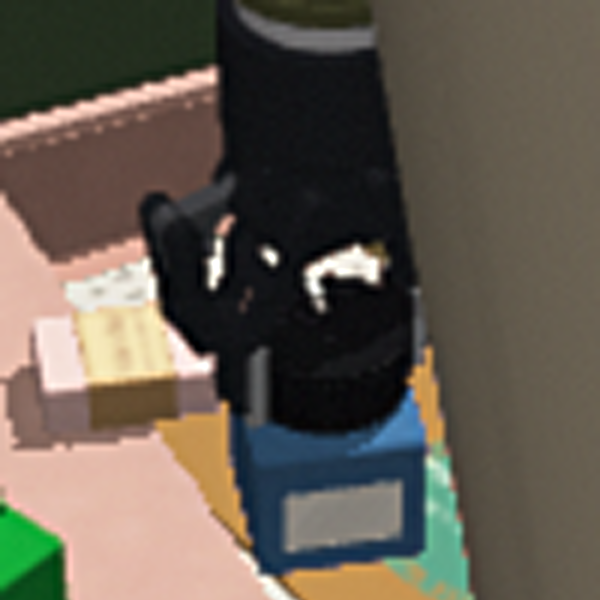

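Call:
play_rows --travel '[[0.2,-1.8,0.2],[0.36,-3.2,0],[0.36,-3.2,0],[0.36,-3.2,0],[0.36,-3.2,0],[0.36,-3.2,0],[0.36,-3.2,0],[0.36,-3.2,0],[0.36,-3.2,0],[0.36,-3.2,0],[0.36,-2.0,0],[0,0,0]]' --rotation '[[0,0,0.032],[0,0,0.032],[0,0,0.032],[0,0,0.032],[0,0,0.032],[0,0,0.032],[0,0,0.032],[0,0,0.032],[0,0,0.032],[0,0,0.032],[0,0,0.029],[0,0,0]]' --claw '[5.5,5.5,5.5,5.5,5.5,5.5,5.5,5.5,5.5,5.5,5.5,5.5]'

```text
time_s: 6.42
position: [0.5061, -0.1974, 0.133]
tool_rot: [[-0.025, 0.438, -0.899], [0.002, -0.899, -0.438], [-1.0, -0.013, 0.022]]
ft_force: [-0.3, -0.6, -4.0]
grip_width: 0.0591
```

Call:
play_rows --travel '[[0,0,0],[0,0,0]]' --rotation '[[0,0,0],[0,0,0]]' --claw '[5.5,5.5]'

```text
time_s: 6.58
position: [0.5053, -0.1978, 0.131]
tool_rot: [[-0.028, 0.436, -0.9], [0.004, -0.9, -0.436], [-1.0, -0.016, 0.024]]
ft_force: [-0.1, 0.2, -4.0]
grip_width: 0.0593
```

```bash
python3 - <<'E'
from h import *
for n in("scene","top"):
    im=env.get_image(n)[:,:,::-1]; cv2.imwrite(f"pics/{n}6.png",im)
o=env.observe(); print(o["position"],o["q"],o["grip_width"],o["tool_rot"].round(3).tolist(),o["ft_force"],o["wrist_torque"])
y=o["tool_rot"][:,1]; print(np.degrees(np.arctan2(y[1],y[0])))
E
```

```text
[ 0.50528983 -0.19706097  0.1312834 ] [-33.4867376   27.08609996  83.46972857  -0.72060485  70.93904889
  30.85205198] 0.05917770355123954 [[-0.028, 0.437, -0.899], [0.004, -0.899, -0.437], [-1.0, -0.016, 0.024]] [-0.65319806  0.33087639 -4.11716539] [-0.00392832 -0.04770733  0.01363696]
-64.1056003169758
```

View pics/scene6.png

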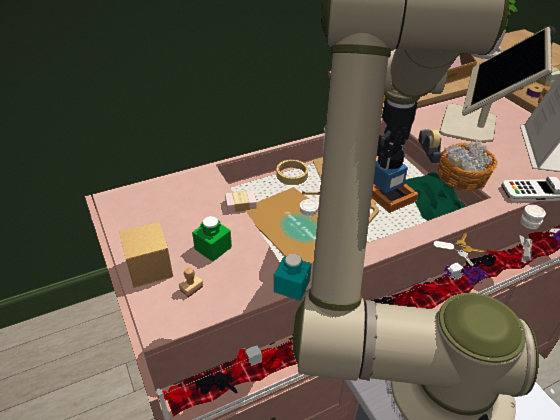

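View pics/top6.png

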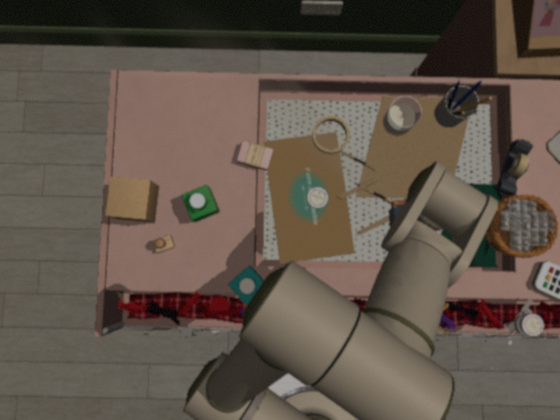

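Call:
play_rows --travel '[[0.4,-1.3,0.5],[0.4,-1.3,0.2],[0.3,-0.9,0],[0,0,0],[0,0,0],[0,0,0]]' --rotation '[[-0.004,-0.028,-0.02],[0,0,0],[0,0,0],[0,0,0],[0,0,0],[0,0,0]]' --claw '[5.5,5.5,5.5,5.5,5.5,5.5]'

```text
time_s: 7.18
position: [0.5176, -0.2329, 0.1393]
tool_rot: [[0.002, 0.42, -0.907], [0.0, -0.907, -0.42], [-1.0, 0.0, -0.002]]
ft_force: [0.4, 0.4, -5.1]
grip_width: 0.0595
```

```bash
cat > st.py <<'E'
from h import *
def st():
    o=env.observe(); y=o["tool_rot"][:,1]; print(o["position"].round(4),"w",o["grip_width"].round(4),"x",o["tool_rot"][:,0].round(3),o["ft_force"].round(1),o["wrist_torque"].round(3),"head",np.degrees(np.arctan2(y[1],y[0])).round(2),"q",o["q"].round(1),"t",o["time_s"])
E
python3 - <<'E'
from st import *
for n in("scene",):
    im=env.get_image(n)[:,:,::-1]; cv2.imwrite(f"pics/{n}7.png",im); cv2.imwrite("pics/s7.png",cv2.resize(im[130:220,362:442],None,fx=6.6,fy=6.6,interpolation=cv2.INTER_CUBIC))
st()
E
```

```text
Traceback (most recent call last):
  File "st.py", line 3, in st
    o=env.observe(); y=o["tool_rot"][:,1]; print(o["position"].round(4),"w",o["grip_width"].round(4),"x",o["tool_rot"][:,0].round(3),o["ft_force"].round(1),o["wrist_torque"].round(3),"head",np.degrees(np.arctan2(y[1],y[0])).round(2),"q",o["q"].round(1),"t",o["time_s"])
                                                                            ^^^^^^^^^^^^^^^^^^^^^
AttributeError: 'float' object has no attribute 'round'
```

View pics/s7.png

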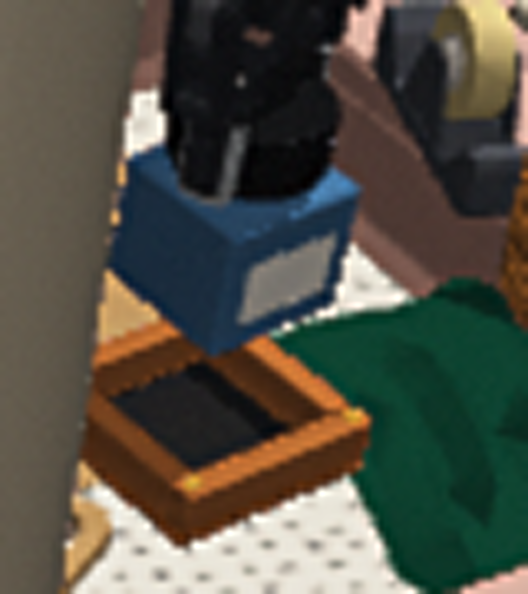

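```bash
sed -i 's/o\["grip_width"\].round(4)/round(o["grip_width"],4)/' st.py; python3 - <<'E'
from st import *
st()
z=env.observe()["position"][2]-.060
S=lambda p: np.array(p)/6.6-.42+[362,130]
for nm,p,dz in (("near bot",(213,354),0),("right bot",(336,300),0),("near sh",(235,240),.06),("right sh",(360,185),.06),("left sh",(129,147),.06)):
    print(nm,ray("scene",S(p),z+dz).round(4))
a=np.radians(5.0); h=.033
for sx,sy in((-1,1),(-1,-1),(1,1)):
    v=np.array([np.cos(a)*sx-np.sin(a)*sy,np.sin(a)*sx+np.cos(a)*sy])*h
    print("expected corner",sx,sy,(np.array([.5165,-.235])+v).round(4))
E
```

```text
[ 0.5175 -0.2327  0.1392] w 0.0593 x [ 0.002  0.001 -1.   ] [ 0.   0.3 -4.5] [-0.005  0.002  0.003] head -65.14 q [-36.2  28.1  80.    0.1  71.8  28.9] t 7.2333
near bot [ 0.4847 -0.2071  0.0792]
right bot [ 0.4922 -0.2726  0.0792]
near sh [ 0.4797 -0.2015  0.1392]
right sh [ 0.4884 -0.2669  0.1392]
left sh [ 0.5476 -0.2008  0.1392]
expected corner -1 1 [ 0.4807 -0.205 ]
expected corner -1 -1 [ 0.4865 -0.2708]
expected corner 1 1 [ 0.5465 -0.1992]
```

Call:
play_rows --travel '[[-0.1,-0.15,-1.0],[0,0,-1.5],[0,0,-1.2],[0,0,-0.6],[0,0,0],[0,0,0]]' --rotation '[[0,0,0],[0,0,0],[0,0,0],[0,0,0],[0,0,0],[0,0,0]]' --claw '[5.5,5.5,5.5,5.5,5.5,5.5]'

```text
time_s: 7.73
position: [0.5155, -0.2326, 0.0922]
tool_rot: [[0.0, 0.422, -0.907], [0.002, -0.907, -0.422], [-1.0, -0.002, -0.001]]
ft_force: [0.1, -0.1, -4.1]
grip_width: 0.0592
```

```bash
python3 - <<'E'
from st import *
for n in("scene",):
    im=env.get_image(n)[:,:,::-1]; cv2.imwrite(f"pics/{n}8.png",im); cv2.imwrite("pics/s8.png",cv2.resize(im[145:220,362:432],None,fx=8,fy=8,interpolation=cv2.INTER_CUBIC))
st()
E
```

```text
[ 0.5155 -0.2326  0.0923] w 0.0591 x [ 0.     0.002 -1.   ] [-1.4 -0.4 -4.8] [-0.014  0.02   0.014] head -65.05 q [-36.3  31.1  83.6   0.1  65.4  28.7] t 7.7833
```

View pics/s8.png

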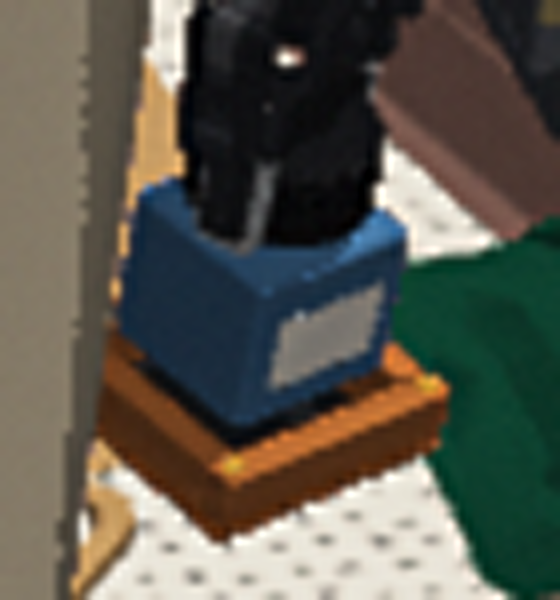

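```bash
python3 - <<'E'
from st import *
S=lambda p: np.array(p)/8-.44+[362,145]
U=lambda q:(q+.44-[362,145])*8
# scene-only block estimate
B=np.array([.5157,-.2358]); a=np.radians(5)
def cor(sx,sy,h): return np.array([np.cos(a)*sx-np.sin(a)*sy,np.sin(a)*sx+np.cos(a)*sy])*h
zb=.0923-.0600
for nm,p,dz,s in(("nb",(240,427),0,(-1,1)),("rb",(384,363),0,(-1,-1)),("ns",(268,293),.06,(-1,1)),("rs",(407,232),.06,(-1,-1)),("ls",(142,185),.06,(1,1))):
    e=B+cor(*s,.033); m=ray("scene",S(p),zb+dz)[:2]; print(nm,"pred px",U(proj("scene",[*e,zb+dz])).round(0),"meas-exp",(m-e).round(4))
# block near screw check
for s in((-1,1),(-1,-1)): print(U(proj("scene",[*(B+cor(*s,.0423)),.028])).round(0))
E
```

```text
nb pred px [240. 431.] meas-exp [ 0.0015 -0.0011]
rb pred px [391. 367.] meas-exp [0.0026 0.0007]
ns pred px [271. 286.] meas-exp [-0.0025  0.0028]
rs pred px [425. 224.] meas-exp [-0.0012  0.0082]
ls pred px [137. 180.] meas-exp [-0.0031  0.0001]
[235. 466.]
[428. 383.]
```

Call:
play_rows --travel '[[0.05,-0.12,0],[0,0,-0.3],[0,0,-0.3],[0,0,-0.3],[0,0,0]]' --rotation '[[0,0,0],[0,0,0],[0,0,0],[0,0,0],[0,0,0]]' --claw '[5.5,5.5,5.5,5.5,5.5]'

```text
time_s: 8.2
position: [0.5169, -0.2345, 0.0844]
tool_rot: [[0.004, 0.422, -0.907], [-0.001, -0.907, -0.422], [-1.0, 0.002, -0.003]]
ft_force: [-0.2, 0.5, -4.9]
grip_width: 0.0595
```

Call:
play_rows --travel '[[-0.05,0.05,-0.4],[0,0,-0.4],[0,0,-0.4],[0,0,-0.3],[0,0,0]]' --rotation '[[0,0,0],[0,0,0],[0,0,0],[0,0,0],[0,0,0]]' --claw '[5.5,5.5,5.5,5.5,5.5]'

```text
time_s: 8.62
position: [0.5163, -0.2339, 0.0677]
tool_rot: [[0.004, 0.422, -0.907], [-0.001, -0.907, -0.422], [-1.0, 0.002, -0.003]]
ft_force: [1.3, -1.0, -5.2]
grip_width: 0.0593
```

Call:
play_rows --travel '[[0,0,-0.2],[0,0,-0.1],[0,0,0]]' --rotation '[[0,0,0],[0,0,0],[0,0,0]]' --claw '[5.5,5.5,5.5]'

```text
time_s: 8.87
position: [0.517, -0.235, 0.0662]
tool_rot: [[0.006, 0.422, -0.907], [-0.003, -0.907, -0.422], [-1.0, 0.006, -0.004]]
ft_force: [-0.5, 1.3, -1.7]
grip_width: 0.0594
```

```bash
python3 - <<'E'
from st import *
for n in("scene",):
    im=env.get_image(n)[:,:,::-1]; cv2.imwrite(f"pics/{n}9.png",im); cv2.imwrite("pics/s9.png",cv2.resize(im[145:220,362:432],None,fx=8,fy=8,interpolation=cv2.INTER_CUBIC))
st()
E
```

```text
[ 0.5171 -0.235   0.0662] w 0.0593 x [ 0.006 -0.003 -1.   ] [-0.   0.5  0.3] [0.159 0.118 0.013] head -65.03 q [-36.4  33.1  85.1   0.1  61.4  28.6] t 8.9167
```

View pics/s9.png

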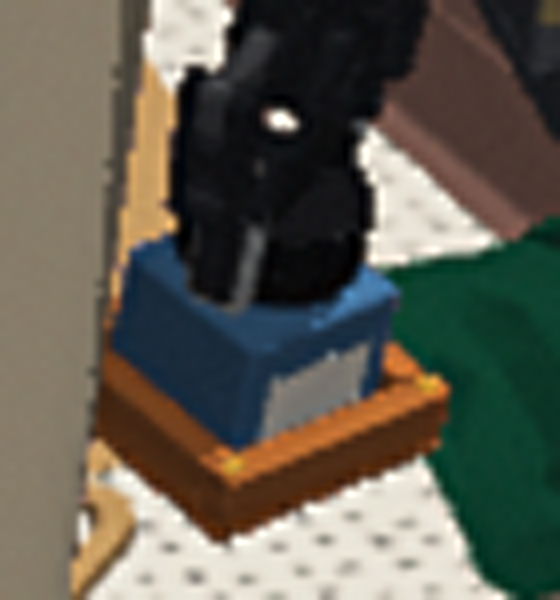

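Call:
play_rows --travel '[[0,0,-0.1],[0,0,-0.05],[0,0,0],[0,0,0],[0,0,0]]' --rotation '[[0,0,0],[0,0,0],[0,0,0],[0,0,0],[0,0,0]]' --claw '[5.5,5.5,5.5,5.5,5.5]' --squeeze 110

```text
time_s: 9.33
position: [0.5173, -0.2352, 0.0662]
tool_rot: [[0.007, 0.422, -0.906], [-0.005, -0.906, -0.422], [-1.0, 0.007, -0.005]]
ft_force: [-1.1, 0.7, 1.7]
grip_width: 0.0591
```

Call:
play_rows --travel '[[0,0,0],[0,0,0],[0,0,0],[0,0,0],[0,0,0]]' --rotation '[[0,0,0.06],[0,0,0.06],[0,0,0.06],[0,0,0.06],[0,0,0]]' --claw '[5.5,5.5,5.5,5.5,5.5]'

```text
time_s: 9.75
position: [0.5181, -0.2351, 0.0662]
tool_rot: [[0.01, 0.633, -0.774], [-0.002, -0.774, -0.633], [-1.0, 0.008, -0.006]]
ft_force: [-1.5, -0.2, 0.8]
grip_width: 0.0589
```

```bash
python3 -c "
from st import *
st()"
```

```text
[ 0.5181 -0.2351  0.0662] w 0.0589 x [ 0.01  -0.002 -1.   ] [-1.5 -0.2  0.8] [0.199 0.354 0.009] head -50.72 q [-36.4  33.1  85.1   0.3  61.3  14.2] t 9.75
```

```bash
python3 - <<'E'
from st import *
im=env.get_image("scene")[:,:,::-1]; cv2.imwrite("pics/s10.png",cv2.resize(im[145:220,362:432],None,fx=8,fy=8,interpolation=cv2.INTER_CUBIC))
st()
E
```

```text
[ 0.5181 -0.2351  0.0662] w 0.0596 x [ 0.01  -0.003 -1.   ] [-0.6  0.4  1.2] [0.154 0.41  0.051] head -50.89 q [-36.4  33.1  85.1   0.3  61.3  14.3] t 9.8
```

View pics/s10.png

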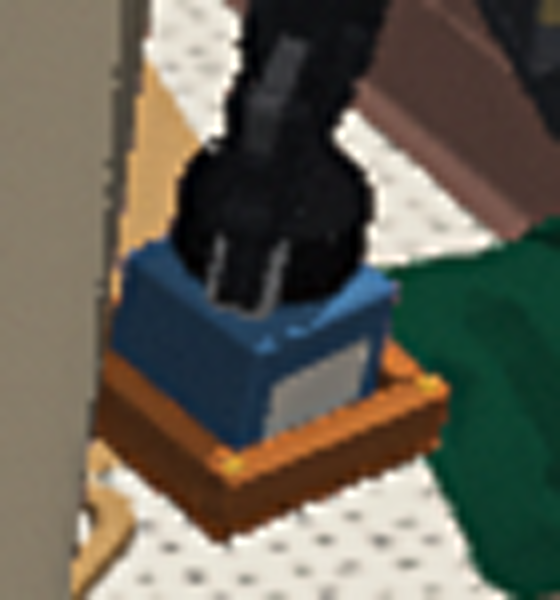

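Call:
play_rows --travel '[[0,0,0],[0,0,0],[0,0,0],[0,0,0]]' --rotation '[[0,0,0.07],[0,0,0.07],[0,0,0.07],[0,0,0.07]]' --claw '[5.5,5.5,5.5,5.5]'

```text
time_s: 10.13
position: [0.5188, -0.2355, 0.0667]
tool_rot: [[0.012, 0.821, -0.571], [-0.001, -0.571, -0.821], [-1.0, 0.01, -0.007]]
ft_force: [0.9, 2.5, 5.3]
grip_width: 0.059
```

```bash
python3 -c "
from st import *
st()"
```

```text
[ 0.5188 -0.2355  0.0667] w 0.059 x [ 0.012 -0.001 -1.   ] [0.9 2.5 5.3] [ 0.49   0.031 -0.101] head -34.83 q [-36.5  33.1  85.    0.4  61.4  -1.9] t 10.1333
```

Call:
play_rows --travel '[[-0.05,0,0.03],[0,0,0.05],[0,0,0.05],[0,0,0.05],[0,0,0],[0,0,0]]' --rotation '[[0,0.005,0.07],[0,0.005,0.07],[0,0,0.07],[0,0,0.07],[0,0,0.07],[0,0,0]]' --claw '[5.5,5.5,5.5,5.5,5.5,5.5]'

```text
time_s: 10.63
position: [0.5192, -0.2358, 0.0697]
tool_rot: [[0.005, 0.969, -0.248], [-0.0, -0.248, -0.969], [-1.0, 0.005, -0.001]]
ft_force: [-2.2, -0.6, 0.4]
grip_width: 0.0592
```

```bash
python3 - <<'E'
from st import *
im=env.get_image("scene")[:,:,::-1]; cv2.imwrite("pics/s11.png",cv2.resize(im[145:220,362:432],None,fx=8,fy=8,interpolation=cv2.INTER_CUBIC))
st()
E
```

```text
[ 0.5192 -0.2358  0.0697] w 0.0596 x [ 0.005 -0.001 -1.   ] [-2.  -1.3 -0.7] [-0.099  0.329  0.047] head -14.53 q [-36.4  33.1  84.4   0.2  62.3 -21.9] t 10.6833
```

View pics/s11.png

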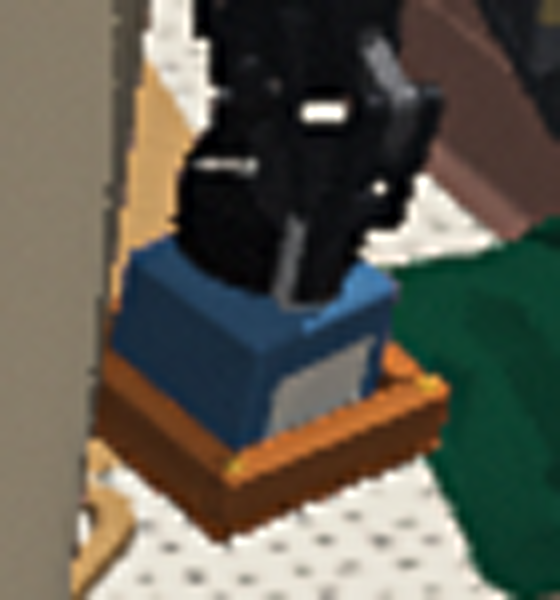

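```bash
python3 - <<'E'
from st import *
S=lambda p: np.array(p)/8-.44+[362,145]
a=ray("scene",S((195,163)),.1037);b=ray("scene",S((255,165)),.1037); d=a-b; print(a,b,np.degrees(np.arctan2(d[1],d[0])),np.linalg.norm(d))
E
```

```text
[ 0.53309938 -0.21220499  0.1037    ] [ 0.52381802 -0.22938339  0.1037    ] 61.617986055546666 0.01952539297035836
```

Call:
play_rows --travel '[[0,0,0.2],[0,0,0.3],[0,0,0.3],[0,0,0]]' --rotation '[[0,0.003,0],[0,0,0],[0,0,0],[0,0,0]]' --claw '[5.5,5.5,5.5,5.5]'

```text
time_s: 11.02
position: [0.5193, -0.2358, 0.078]
tool_rot: [[0.001, 0.966, -0.26], [-0.0, -0.26, -0.966], [-1.0, 0.001, -0.0]]
ft_force: [-1.2, -0.9, -0.1]
grip_width: 0.0592
```

Call:
play_rows --travel '[[0,0,0.5],[0,0,0.6],[0,0,0.6],[0,0,0.6],[0,0,0.5],[0,0,0.3],[0,0,0],[0,0,0],[0,0,0]]' --rotation '[[0,0,0],[0,0,0],[0,0,0],[0,0,0],[0,0,0],[0,0,0],[0,0,0],[0,0,0],[0,0,0]]' --claw '[5.5,5.5,5.5,5.5,5.5,5.5,5.5,5.5,5.5]'

```text
time_s: 11.77
position: [0.5206, -0.2361, 0.1142]
tool_rot: [[0.006, 0.965, -0.261], [-0.003, -0.261, -0.965], [-1.0, 0.007, 0.001]]
ft_force: [0.4, -0.3, -0.6]
grip_width: 0.0589
```

```bash
python3 - <<'E'
from st import *
im=env.get_image("scene")[:,:,::-1]; cv2.imwrite("pics/scene12.png",im); cv2.imwrite("pics/s12.png",cv2.resize(im[145:220,362:432],None,fx=8,fy=8,interpolation=cv2.INTER_CUBIC))
im=env.get_image("top")[:,:,::-1]; cv2.imwrite("pics/top12.png",im)
st()
E
```

```text
[ 0.5205 -0.2361  0.114 ] w 0.0589 x [ 0.006 -0.002 -1.   ] [ 0.3  0.4 -0.3] [ 0.002  0.017 -0.018] head -15.15 q [-36.3  30.   81.4   0.1  68.3 -21.2] t 11.8667
```

View pics/s12.png

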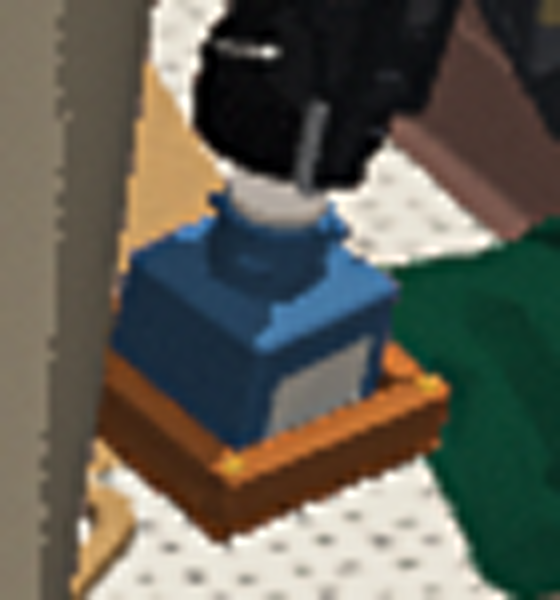

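View pics/scene12.png

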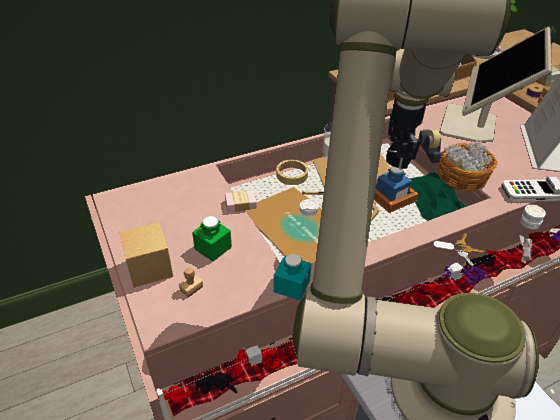

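Call:
play_rows --travel '[[0,0,0],[0,0,0],[0,0,0]]' --rotation '[[0,0,0],[0,0,0],[0,0,0]]' --claw '[5.5,5.5,5.5]'

```text
time_s: 12.12
position: [0.5203, -0.2359, 0.1133]
tool_rot: [[0.005, 0.965, -0.261], [-0.002, -0.261, -0.965], [-1.0, 0.005, 0.0]]
ft_force: [0.9, -0.4, -0.0]
grip_width: 0.0587
```

```bash
python3 - <<'E'
from st import *
st(); print(env.observe()["qvel"].round(2)); print(env.close_job())
E
```

```text
[ 0.5203 -0.2359  0.1133] w 0.0587 x [ 0.005 -0.002 -1.   ] [ 0.9 -0.4 -0. ] [0.005 0.022 0.002] head -15.16 q [-36.3  30.1  81.4   0.1  68.3 -21.2] t 12.1167
[ 0.02  0.2   0.17 -0.06 -0.03 -0.04]
the job is handed in; nothing more can be done
None
```

The jar is seated in the bracing block with its cap off. I handed the job in with the cap still gripped level above the mouth, at 12.1 s of the 40 s allowed. The hand-in gives no verdict, so success rests on my own checks.

- **Seating:** I carried the blue jar by its black cap, turned it about 20° to match the block, and lowered it until the block took its weight. The tool stopped at 66 mm, the height expected for a fully seated jar.
- **Cap:** I turned the gripper about 0.88 rad anticlockwise. The cap popped up about 3 mm, and I then lifted it straight up.
- **Last checks:**
  - The final picture shows the jar down in the pocket, the white sealing disc exposed and the cap above it.
  - From the tool height, the cap is about 2 cm clear of the mouth and level to within 0.5°.
  - The arm is still and reads almost no force.
  - The soap, tin and stamp look unmoved in the pictures.
- **Where checks were rough or disagreed:**
  - The camera and arm estimates of the jar's position differed by 2–3 mm before I lowered it, but it went in without catching.
  - The pointer on the cap read about 62°, against about 55° expected from the gripper's turn. Both are within the allowed range.

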